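Press a wooden blank into the spring magazine

ROBOT

A 6-joint arm with a two-finger parallel gripper is mounted at the origin on the work surface. World frame = base frame: x ahead of the robot, y to its left, z up, the work surface at z = 0. Lengths are in m, angles in rad, forces in N, time in s.
With the tool pointing down it reaches from about 0.375 to 0.925 m from the base axis. Payload 5.7 kg.
Tool frame: the origin (TCP) lies midway between the tips of the shut fingers; the grasp point (between the pads) lies 19 mm behind it; z points along the fingers, x is the direction in which the jaws open and shut, and the axes are right-handed (so a half turn about z gives the same grasp; the last joint's range is limited). The gripper opens to 88 mm and grips with 3 to 60 N. Pads are 20 mm wide; open, the fingers measure 115 mm over their backs; the gripper's body (75 mm by 178 mm) begins 61 mm behind the grasp point.
Start: joints at [-0.115, 0.359, 1.51, -0, 1.272, -0.115], TCP at [0.6, -0, 0.194] pointing down, gripper open.
Joint ranges: [-2.97, 2.97], [-1.01, 2.36], [0.21, 2.38], [-0.96, 4.11], [0.2, 2.71], [-2.98, 2.98]. Speed limits (rad/s): [2.39, 2.39, 3.14, 3.14, 3.14, 3.14].

INTERFACE

Orientations are given as a unit quaternion [x, y, z, w].
In Python, from bench import move_ptp, servo_line, goto_joints, move_gripper, sleep, inverse_kinematics, capture, PlanningError, close_job, spot_in, silhouettes, current_clock, current_joint_pos, current_qvel, current_joint_torque, current_position, current_orientation, current_force, current_torque, current_finger_gap gives the robot as it stands. Calls block until the motion is done:
- move_ptp(position, orientation): joint-space move of the TCP to a pose.
- servo_line(position, orientation=None, rate=0.15, contact_N=None): straight line of the TCP; orientation=None keeps the orientation; rate is the mean speed in m/s. With contact_N (N) it stops when the force on the tool has changed by that much, and returns True; else False.
- goto_joints(angles): joint-space move.
- move_gripper(opening): finger opening in m; the grip force is fixed at half the most; returns when the fingers have stopped.
- sleep(seconds).
- inverse_kinematics(position, orientation): joint angles nearest the present ones, or None.
- capture(name): name is "scene" or "side" or "wrist"; returns a dict with "image" (480x640x3 uint8, blue, green, red), "range_z" (480x640 float32, m along the optical axis (not along the pixel's ray), 0 where there is no reading), "intrinsics" (3x3 intrinsics, pixels), "k1" (the pictures are not rectified: a ray, as slopes to the right and down, at radius r is drawn at 1 + k1 r^2 times it, then the intrinsics apply), "R" (3x3) and "t" (3): a world point X has camera coordinates R X + t. Camera axes: x right, y down, z forward; pixel columns grow to the right and rows downward; lengths in m; the calibration is good to about 2 mm. A picture is of the moment at which its call begins.
A pose or a line that the arm cannot do raises PlanningError and nothing moves.
- close_job(): hands the job in, once; it reports no verdict.
Trained networks look in the newest picture that a camera, given by its name, has taken for a name from the list of things; names that differ only in an ending like _2 or _b are one class to them, and where a whole thing is asked for, a point or a joint stands for the part that bears it (a point fixed in the world has none). Each returns a list of dicts, best first, with "conf" (0 to 1); they miss things now and then, are a little off and sometimes report something else, mostly with a low value. They report only what shows in the picture. A call takes as long as a camera call.
- spot_in(camera, query): "xy" ([column, row] in pixels, amid what is visible of it).
- silhouettes(camera, query): "region" (480x640 bool, what is visible of it) and "xy" ([column, row] in pixels, amid what is visible of it).
Readings, each from a call of its own:
- current_clock(): time.
- current_joint_pos(): joint angles.
- current_qvel(): joint speeds.
- current_joint_torque(): joint torques, N m.
- current_position(): TCP position.
- current_orientation(): TCP orientation.
- current_force(): force on the tool from outside, world axes, zero at the start.
- current_torque(): the same for the moment, N m.
- current_finger_gap(): finger opening in m.
Only numpy, scipy, OpenCV 4.12 (cv2) and the standard library are available. Lean on these libraries where they do the work, as an engineer would, in place of code of your own. Each camera call takes 0.05 s, during which the arm holds its last target.

TASK

In the print studio, top up the spring-loaded stack magazine with the loose round wooden blank, the one of the same size as the blank already held inside it; the square block and the wide thin coaster do not belong in it. Set the blank flat in the mouth between the four posts, push it straight down from above with closed fingers until the four spring catches snap out over it, and leave it held down flat under the catches.

Things in the scene. Friction and masses are not known exactly. Their poses are not given: they have to be found in the camera images.
- blank: The blank to load: plain pale-wood disc, 60 mm across, 22 mm thick, 45 g, flat on the table. Origin: centre of its underside, z up; yaw means nothing. Pick it from above across its diameter, fingertips about 11 mm above the table. Near it, places varying, lie bystanders: a square block of the same wood (58 x 58 x 22 mm), a wide thin coaster (92 mm across, 9 mm) and an ink jar 75 mm tall.
- magazine: Stack magazine, fixed: grey base box 128 x 128 x 30 mm. Origin: centre of its underside; z up, x and y square to its sides. Four 10 mm steel posts on the diagonals leave a round well 65 mm across about z; their tops bend outwards from 102 mm up as a lead-in, highest 125 mm. On each of the 4 sides a bracket (48-58 mm from the axis, 98 mm high) holds a spring catch. One blank is already inside.
- mouth (a point): On the magazine's axis, 97.5 mm above its origin: a blank set here rests level on the 4 catch slopes, underside at this point, top 22 mm above. The slopes end 5 mm above this point: hold the blank by its upper half, fingers closing along the magazine's x or y (between the posts), let go, open wide. The catches' flat undersides are 7.5 mm below this point, reaching in to 25 mm from the axis.
- follower (a joint): Spring follower, black disc under the stack: travel down in m. 0 at the start (one blank held up against the catches), 0.022 with two held, 0.030 at the stop. Push the middle of the blank's top down with shut fingers (5 to 10 N) until its top is 13 mm below the mouth point (stop: 15.5 mm): the catches snap over it. Let up: the spring lifts it to the catches, top 7.5 mm below that point.

How it is judged:
By the outcome, as a careful person would: the job done as asked, in the order asked, and still so for the second after the job is handed in, with the robot touching nothing.
It also fails if it takes over 40 s, if anything falls off the work surface, if the arm or the gripper's body presses on something with over 40 N, if the wrist force passes 120 N, or if a joint passes its speed limit or range.

## Working session

There is one attempt and no reset: what is moved stays moved. The work goes in short steps, each a Python script; the robot and the scene stay as the last script left them, time stands still between calls to the robot, and variables do not carry over. Pictures are saved under pics/ and viewed, and the job is handed in when it is done.

```bash
ls; mkdir -p pics; cat > h.py <<'E'
import numpy as np, cv2
from bench import *
def world(c,uv,z=None):
    """pixel -> world using depth map"""
    K=c["intrinsics"];uv=np.atleast_2d(np.asarray(uv,float))
    d=np.c_[(uv[:,0]-K[0,2])/K[0,0],(uv[:,1]-K[1,2])/K[1,1]]
    s=d.copy()
    for _ in range(20): s=d/(1+c["k1"]*(s**2).sum(1,keepdims=True))
    R=c["R"];t=c["t"]
    if z is None:
        zz=c["range_z"][uv[:,1].astype(int),uv[:,0].astype(int)]
        P=np.c_[s,np.ones(len(s))]*zz[:,None]
        return (P-t)@R
    o=-R.T@t; r=np.c_[s,np.ones(len(s))]@R
    return o+r*((z-o[2])/r[:,2])[:,None]
def pts(c,reg):
    v,u=np.nonzero(reg&(c["range_z"]>0)); return world(c,np.c_[u,v])
E
python3 - <<'E'
from h import *
for n in ["scene","side"]:
    c=capture(n); cv2.imwrite(f"pics/{n}0.png",c["image"])
    for q in ["blank","magazine"]:
        for s in silhouettes(n,q):
            p=pts(c,s["region"]); print(n,q,s["conf"],s["xy"],s["region"].sum(),np.median(p,0).round(4) if len(p) else None, np.percentile(p,[2,98],axis=0).round(3).tolist() if len(p) else '')
print(current_clock())
E
```

```text
pics
scene blank 0.7 [292.8, 216.2] 740 [ 0.4571 -0.0686  0.021 ] [[0.426, -0.094, 0.003], [0.479, -0.043, 0.024]]
scene magazine 0.58 [443.7, 228.1] 4942 [0.5271 0.2042 0.0309] [[0.439, 0.152, 0.0], [0.568, 0.276, 0.119]]
side magazine 0.7 [271.3, 202.2] 4194 [0.4974 0.187  0.0299] [[0.437, 0.15, -0.001], [0.562, 0.387, 0.116]]
0.3
```

View pics/scene0.png

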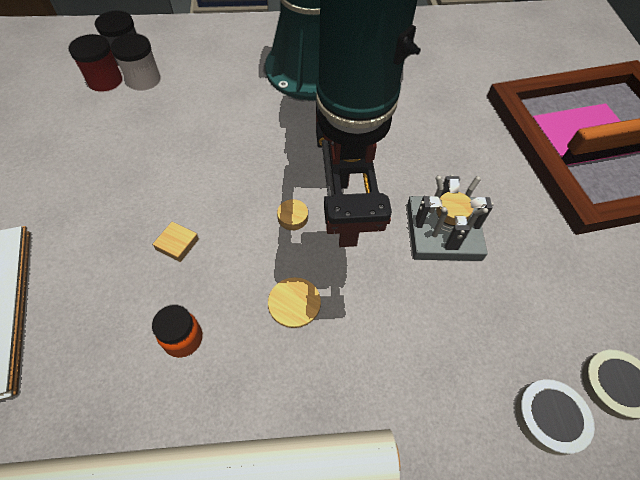

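View pics/side0.png

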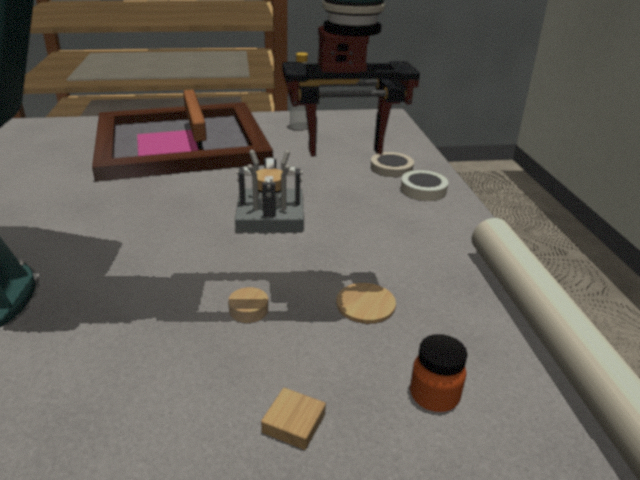

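Scene view: the blank is at pixel (293,214), the coaster at (294,303), the square block at (176,241) and the magazine at about (447,228). The side view shows the blank at (249,305) and agrees. Next I refine both with the wrist camera.

```bash
python3 - <<'E'
from h import *
q=current_orientation(); print(q)
for n,p in [("mag",[0.5,0.21,0.30]),("blk",[0.455,-0.067,0.2])]:
    move_ptp(p,q); c=capture("wrist"); cv2.imwrite(f"pics/w_{n}.png",c["image"]); np.savez(f"w_{n}.npz",**c)
    print("cam",(-c["R"].T@c["t"]).round(3), c["R"].round(2).tolist())
    for k in ["blank","magazine"]:
        for s in silhouettes("wrist",k):
            p=pts(c,s["region"]); print(n,k,s["conf"],s["xy"],s["region"].sum(),np.median(p,0).round(4),np.percentile(p,[2,98],axis=0).round(3).tolist())
print(current_clock())
E
```

```text
[ 9.99999955e-01  1.89612208e-06 -2.98220162e-04 -3.64040171e-05]
cam [0.5   0.288 0.49 ] [[1.0, -0.0, -0.0], [-0.0, -0.96, 0.28], [-0.0, -0.28, -0.96]]
mag blank 0.8 [290.0, 365.4] 417 [ 0.4508 -0.0431  0.0153] [[0.425, -0.054, 0.002], [0.476, -0.038, 0.024]]
mag magazine 0.74 [326.3, 172.4] 9110 [0.5002 0.2308 0.0308] [[0.44, 0.159, 0.028], [0.563, 0.281, 0.123]]
cam [0.455 0.012 0.391] [[1.0, -0.0, 0.0], [-0.0, -0.96, 0.28], [0.0, -0.28, -0.96]]
blk blank 0.87 [317.2, 209.9] 2763 [ 0.449  -0.0664  0.0219] [[0.423, -0.094, 0.016], [0.475, -0.04, 0.023]]
2.7417
```

View pics/w_mag.png

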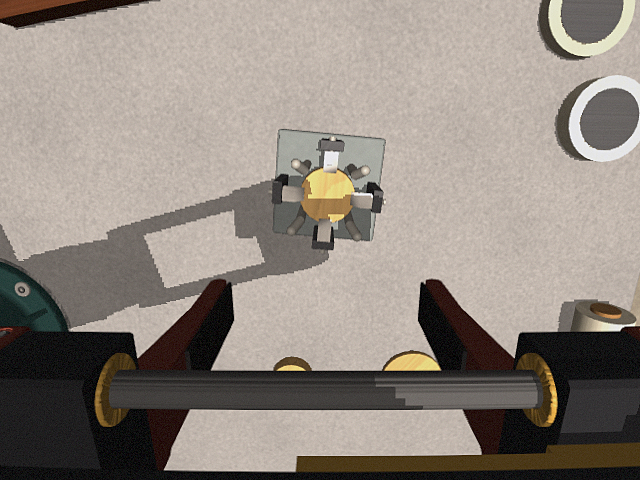

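View pics/w_blk.png

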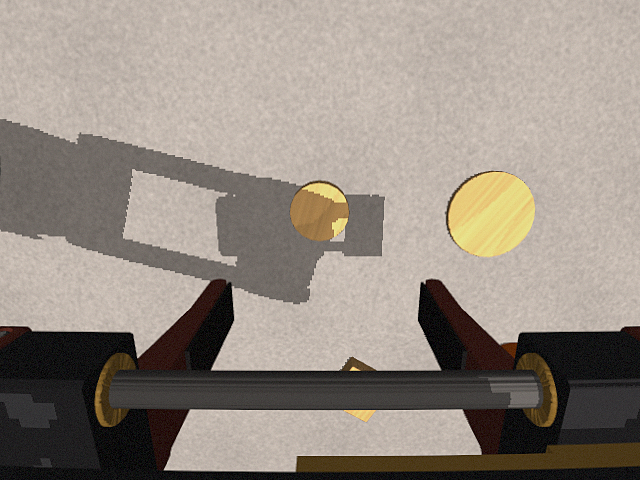

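```bash
python3 - <<'E'
from h import *
c=dict(np.load("w_blk.npz")); v,u=np.mgrid[0:480,0:640]
P=world(c,np.c_[u.ravel(),v.ravel()]); ok=c["range_z"].ravel()>0
m=ok&(np.hypot(P[:,0]-.449,P[:,1]+.066)<.05)&(P[:,2]>.017)&(P[:,2]<.03)
cc,r=cv2.minEnclosingCircle(P[m][:,:2].astype(np.float32)); print("blank",cc,r,P[m].mean(0),np.median(P[m][:,2]))
print("table",np.median(P[ok&(abs(P[:,2])<.01),2]))
c=dict(np.load("w_mag.npz"))
P=world(c,np.c_[u.ravel(),v.ravel()]); ok=c["range_z"].ravel()>0
near=ok&(np.hypot(P[:,0]-.5,P[:,1]-.215)<.11)
m=near&(abs(P[:,2]-.030)<.006)
print("base",cv2.minAreaRect(P[m][:,:2].astype(np.float32)),np.median(P[m][:,2]))
im=m.reshape(480,640).astype(np.uint8)*255; im[near.reshape(480,640)&(P[:,2]>.09).reshape(480,640)]=120
cv2.imwrite("pics/m_mask.png",im[80:300,180:470].repeat(2,0).repeat(2,1))
cr=c["image"][80:300,200:460]; cv2.imwrite("pics/m_crop.png",cv2.resize(cr,None,fx=3,fy=2.7,interpolation=cv2.INTER_CUBIC))
# held blank's top
m=near&(np.hypot(P[:,0]-.5,P[:,1]-.215)<.03); print("well z",np.percentile(P[m,2],[5,25,50,75,95]))
E
```

```text
blank (0.4491727650165558, -0.0682305321097374) 0.030025726184248924 [ 0.44898781 -0.06736465  0.02185829] 0.02187637514795529
table 4.010912863323963e-05
base ((0.5012528300285339, 0.21844875812530518), (0.1273212879896164, 0.12851160764694214), 84.69775390625) 0.02998979662496075
well z [0.0895986  0.42343707 0.42579008 0.43598021 0.4424398 ]
```

View pics/m_mask.png

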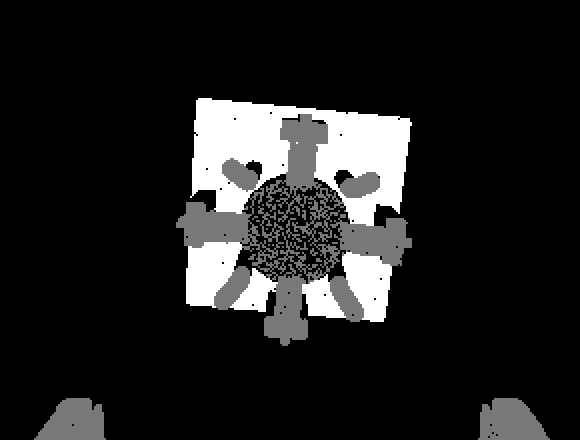

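View pics/m_crop.png

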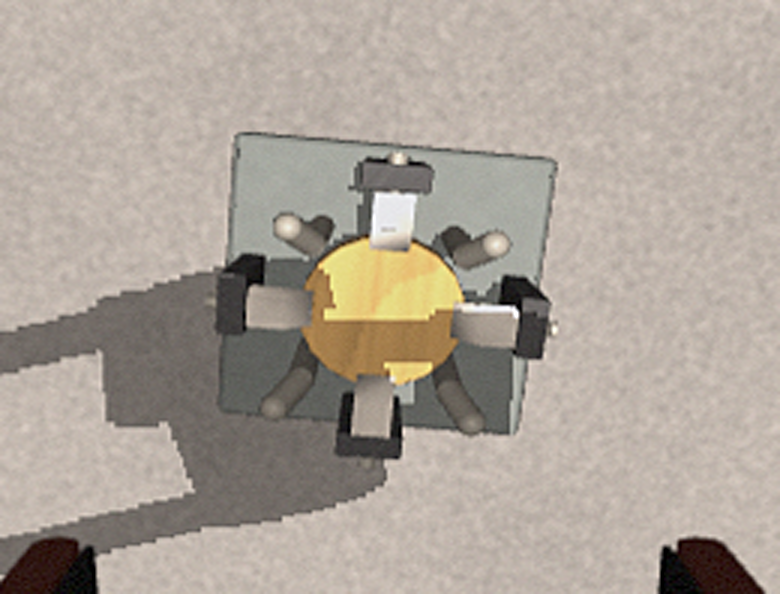

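The wrist view at (320,210) confirms the round blank: depth fit gives radius 30.0 mm and top at 21.9 mm. The magazine base is at about (0.501, 0.218), yaw about −5.3°. I'll cancel calibration bias with two opposite wrist yaws.

```bash
cat >> h.py <<'E'
from scipy.spatial.transform import Rotation as Ro
def quat(yaw): return (Ro.from_euler('z',yaw)*Ro.from_quat([1,0,0,0])).as_quat()
def allpts():
    c=capture("wrist"); v,u=np.mgrid[0:480,0:640]
    P=world(c,np.c_[u.ravel(),v.ravel()]); return c,P[c["range_z"].ravel()>0]
E
python3 - <<'E'
from h import *
def fitrect(XY):
    # robust: min-area-rect, after dropping isolated noise via raster opening
    s=2000; o=np.array([.38,.10]); im=np.zeros((520,520),np.uint8)
    ij=((XY-o)*s).astype(int); ok=((ij>=0)&(ij<520)).all(1); im[ij[ok,1],ij[ok,0]]=255
    im=cv2.morphologyEx(im,cv2.MORPH_CLOSE,np.ones((7,7)))
    im=cv2.morphologyEx(im,cv2.MORPH_OPEN,np.ones((7,7)))
    v,u=np.nonzero(im); r=cv2.minAreaRect(np.c_[u,v].astype(np.float32)); return np.array(r[0])/s+o+.5/s,np.array(r[1])/s,r[2]
def meas(nm,c,P):
    near=np.hypot(P[:,0]-.5,P[:,1]-.218)<.11
    m=near&(abs(P[:,2]-.030)<.004)
    print(nm,"base",fitrect(P[m][:,:2]))
    m=(np.hypot(P[:,0]-.5013,P[:,1]-.2184)<.034)&(abs(P[:,2]-.09)<.004)
    print("  held top",cv2.minEnclosingCircle(P[m][:,:2].astype(np.float32)),np.median(P[m][:,2]))
c=dict(np.load("w_mag.npz")); v,u=np.mgrid[0:480,0:640]
P=world(c,np.c_[u.ravel(),v.ravel()]); meas("0",c,P[c["range_z"].ravel()>0])
for yaw in (-1.57,1.57):
    try: move_ptp([0.5,0.215,0.30],quat(yaw))
    except PlanningError as e: print(yaw,e); continue
    c,P=allpts(); cv2.imwrite(f"pics/wm{yaw}.png",c["image"]); meas(yaw,c,P); print(current_joint_pos())
print(current_clock())
E
```

```text
0 base (array([0.50097969, 0.21887256]), array([0.12688995, 0.12810323]), 84.74620056152344)
  held top ((0.5010085701942444, 0.21813133358955383), 0.0334666408598423) 0.08991299349201003
-1.57 base (array([0.50156296, 0.21849707]), array([0.12813756, 0.126827  ]), 84.7461929321289)
  held top ((0.5000219941139221, 0.21875408291816711), 0.033330973237752914) 0.08999778223108441
[ 2.78721967e-01  1.97535244e-01  1.47528227e+00 -1.56348256e-04
  1.46919611e+00  1.84866609e+00]
1.57 base (array([0.50076626, 0.21811524]), array([0.12823575, 0.12678603]), 84.66368103027344)
  held top ((0.5027369856834412, 0.21865108609199524), 0.033556658774614334) 0.08996685593968096
[ 2.79159736e-01  1.97466486e-01  1.47488219e+00 -1.64120008e-06
  1.46924044e+00 -1.29051446e+00]
7.35
```

Views agree within 1 mm: magazine centre (0.5012, 0.2184), yaw −5.3°. Picking.

```bash
python3 - <<'E'
from h import *
q=quat(np.radians(-5.3)); bx,by=0.4491,-0.0678
move_ptp([bx,by,0.10],q)
print(servo_line([bx,by,0.011],rate=0.1,contact_N=6), current_position())
move_gripper(0.0); print("gap",current_finger_gap())
f0=current_force()
servo_line([bx,by,0.2],rate=0.15); sleep(.2); print("gap",current_finger_gap(),current_force()-f0)
move_ptp([0.5012,0.2184,0.22],q)
for n in ["wrist","side","scene"]:
    c=capture(n); cv2.imwrite(f"pics/held_{n}.png",c["image"])
    if n=="wrist": np.savez("w_held.npz",**c)
print(current_position(),current_finger_gap(),current_clock())
E
```

```text
False [ 0.44959204 -0.06785781  0.01138575]
gap 0.0006263448415086631
gap 0.0003577246628878568 [-0.14421107  0.37873331  0.106453  ]
[0.50132921 0.21695993 0.2199316 ] 0.0007532330645881891 13.9333
```

View pics/held_wrist.png

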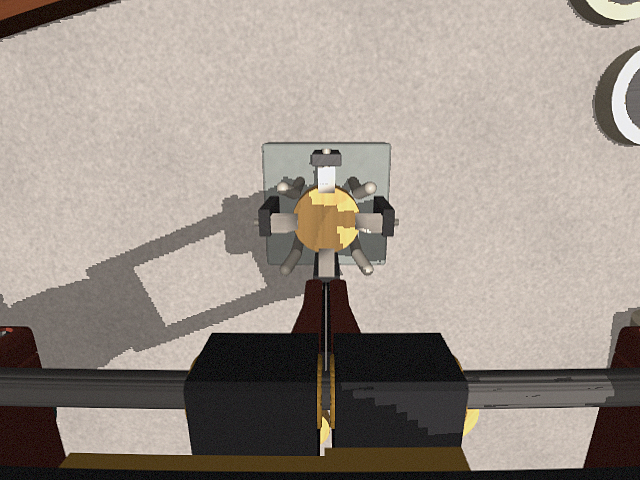

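View pics/held_side.png

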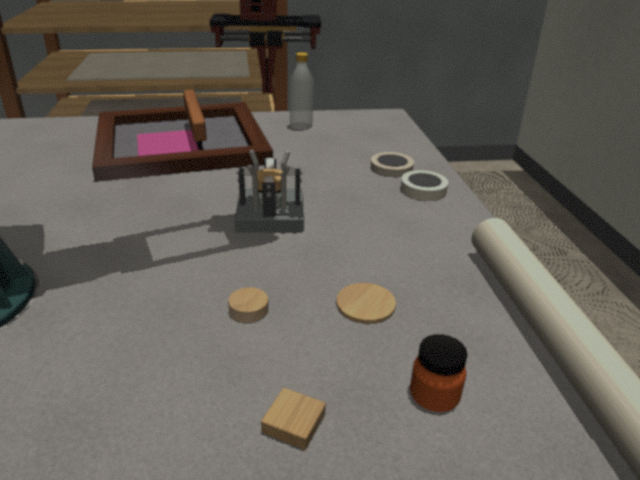

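The gripper closed empty (gap 0.4 mm). The blank is still on the table at side pixel (249,305). Measuring where it is now and looking for why.

```bash
python3 - <<'E'
from h import *
q=quat(np.radians(-5.3))
print("pos/err",current_position(),(Ro.from_quat(current_orientation())*Ro.from_quat(q).inv()).as_rotvec())
move_ptp([0.4491,-0.0678,0.2],q); sleep(.2)
c,P=allpts(); cv2.imwrite("pics/again.png",c["image"])
m=(np.hypot(P[:,0]-.449,P[:,1]+.066)<.08)&(P[:,2]>.017)&(P[:,2]<.03)
print(P[m].mean(0),cv2.minEnclosingCircle(P[m][:,:2].astype(np.float32)))
print(current_position(),current_joint_pos())
c=capture("scene"); cv2.imwrite("pics/again_s.png",c["image"])
for s in silhouettes("scene","blank"): print(s["conf"],s["xy"],np.median(pts(c,s["region"]),0))
print(current_clock())
E
```

```text
pos/err [0.50132921 0.21695993 0.2199316 ] [-0.00041908  0.00021794 -0.00186564]
[ 0.44908914 -0.0673139   0.02186121] ((0.44916027784347534, -0.06839694082736969), 0.030071157962083817)
[ 0.44948255 -0.06700096  0.20002927] [-3.00286332e-01  1.40328832e-01  1.80051170e+00  1.34242299e-04
  1.20065122e+00 -2.09414190e-01]
0.85 [294.7, 215.8] [ 0.45694603 -0.06832558  0.02086579]
15.4083
```

View pics/again.png

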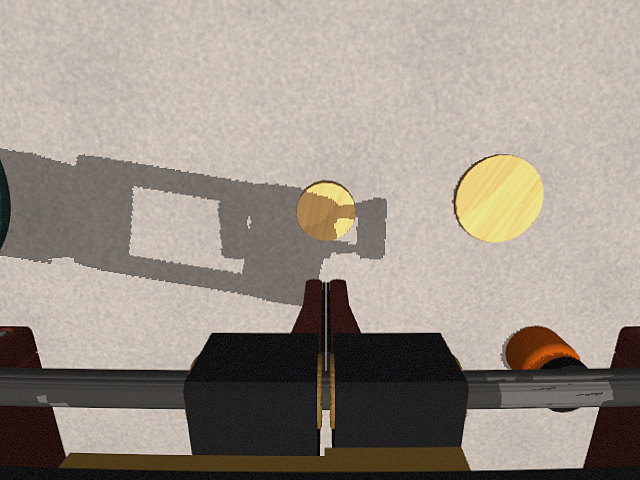

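View pics/again_s.png

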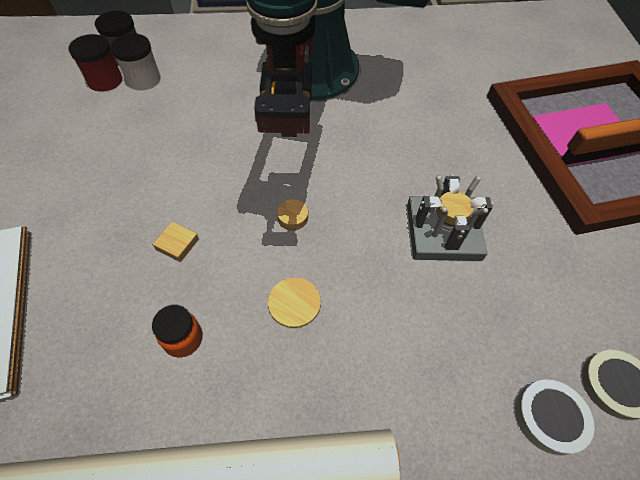

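The blank has not moved (0.449, −0.068), so the fingers never touched it. I'll go down again open, and stop there to look before closing.

```bash
python3 - <<'E'
from h import *
q=quat(np.radians(-5.3)); bx,by=0.4491,-0.0678
t=current_clock(); move_gripper(0.088); print("open",current_finger_gap(),current_clock()-t)
move_ptp([bx,by,0.05],q)
print(servo_line([bx,by,0.011],rate=0.1,contact_N=6), current_position(),current_finger_gap(),current_force())
ims=[]
for n in ["wrist","side","scene"]:
    c=capture(n); cv2.imwrite(f"pics/dn_{n}.png",c["image"]); ims.append(c["image"])
    if n=="side": cv2.imwrite("pics/dn_sidec.png",cv2.resize(c["image"][200:360,130:370],None,fx=3,fy=3))
print(current_clock())
E
```

```text
open 0.08765198401253184 1.375
False [ 0.45009472 -0.06807772  0.01190797] 0.08800028240972284 [ 0.53726223 -0.66352451  0.16309899]
18.125
```

View pics/dn_wrist.png

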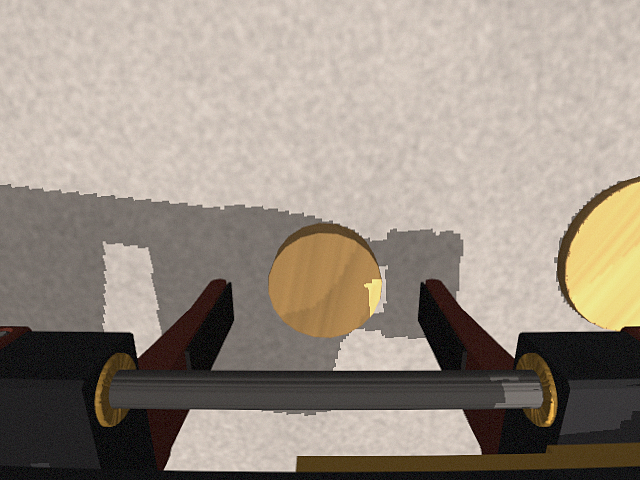

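View pics/dn_sidec.png

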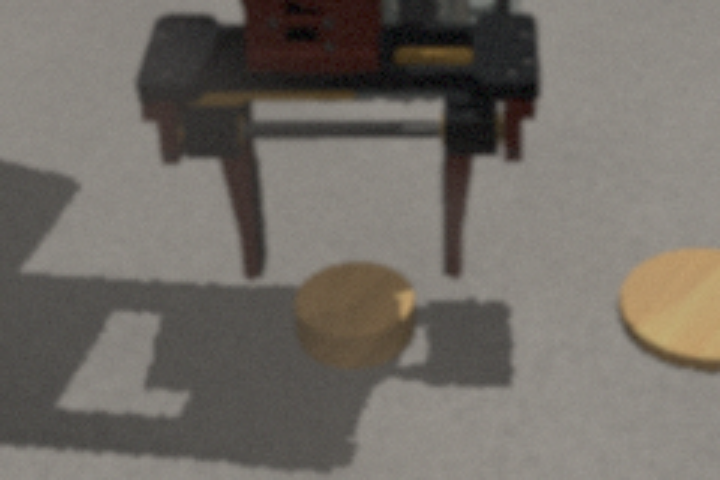

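Both views disagree with the reported TCP: in the side crop the tips at (255,275) end clearly above the table, and the disc and finger-gap scales don't match. Checking the true tip height with depth.

```bash
python3 - <<'E'
from h import *
print(current_position(), current_orientation())
for n in ["wrist","side"]:
    c=capture(n); K=c["intrinsics"]; print(n,K[0,0],K[0,2],K[1,2],c["k1"])
    v,u=np.mgrid[0:480,0:640]; P=world(c,np.c_[u.ravel(),v.ravel()]); rz=c["range_z"].ravel()
    m=(rz>0)&(abs(P[:,0]-.45)<.075)&(abs(P[:,1]+.068)<.03)&(P[:,2]>.026)&(P[:,2]<.08)
    Q=P[m]; print(len(Q))
    for sgn in (-1,1):
        q=Q[(Q[:,0]-.45)*sgn>.02]
        if len(q): print(sgn,"zpct",np.percentile(q[:,2],[1,5,50]).round(4),"low part xyz range",q[q[:,2]<q[:,2].min()+.012].min(0).round(4),q[q[:,2]<q[:,2].min()+.012].max(0).round(4))
    X=c["R"]@current_position()+c["t"]; print("TCP proj",K[:2,:2]@(X[:2]/X[2])+K[:2,2],X)
E
```

```text
[ 0.45001097 -0.06806096  0.01191399] [ 9.98930287e-01 -4.62312495e-02  9.47379294e-04  2.37032966e-04]
wrist 377.4685315971492 325.5549927445129 239.9286549174852 -0.03327576329295135
4429
-1 zpct [0.0415 0.0438 0.0642] low part xyz range [ 0.3978 -0.0734  0.0398] [ 0.4071 -0.0508  0.0517]
1 zpct [0.0414 0.0439 0.0638] low part xyz range [ 0.4924 -0.0817  0.0397] [ 0.5037 -0.0597  0.0517]
TCP proj [325.94511498 278.53247879] [0.00021236 0.02101405 0.20547555]
side 548.3676782426544 317.0756495095043 231.6414000695898 -0.03380308184179255
342
-1 zpct [0.0392 0.0419 0.0613] low part xyz range [ 0.3954 -0.0764  0.0387] [ 0.4055 -0.0533  0.0502]
1 zpct [0.0398 0.042  0.0611] low part xyz range [ 0.4921 -0.0848  0.039 ] [ 0.4994 -0.0797  0.0509]
TCP proj [249.34201326 303.10786978] [-0.10169029  0.10729449  0.82327881]
```

Both cameras put the true tips at z ≈ 0.039 while the TCP reads 0.012, so the tips are about 27 mm short of the reported TCP. Checking the shut case in the stored image too.

```bash
python3 - <<'E'
from h import *
c=dict(np.load("w_held.npz")); v,u=np.mgrid[0:480,0:640]; P=world(c,np.c_[u.ravel(),v.ravel()]); rz=c["range_z"].ravel()
m=(rz>0)&(u.ravel()>295)&(u.ravel()<355)&(v.ravel()>270)&(v.ravel()<330)&(P[:,2]>.2)
Q=P[m]; print(np.percentile(Q[:,2],[0,1,5,50]).round(4)); L=Q[Q[:,2]<Q[:,2].min()+.012]; print(L.min(0),L.max(0))
E
```

```text
[0.2477 0.2496 0.2522 0.2769]
[0.49275975 0.20791925 0.24767219] [0.51083962 0.23054324 0.25965561]
```

Same 27.5 mm offset shut. I'll treat the tip as TCP + 27.5 mm up, and continue down with a contact guard.

```bash
python3 - <<'E'
from h import *
bx,by=0.4491,-0.0680
print(servo_line([bx,by,-0.0165],rate=0.06,contact_N=5), current_position(),current_force())
move_gripper(0.03); g=current_finger_gap(); print("gap",g,current_position(),current_clock())
c=capture("side"); cv2.imwrite("pics/grip_side.png",cv2.resize(c["image"][200:360,130:370],None,fx=3,fy=3))
E
```

```text
False [ 0.44870579 -0.06788836 -0.01693566] [ 0.29310827  0.69264313 -0.20264108]
gap 0.059103456034438985 [ 0.44930257 -0.06806803 -0.01630056] 19.4
```

View pics/grip_side.png

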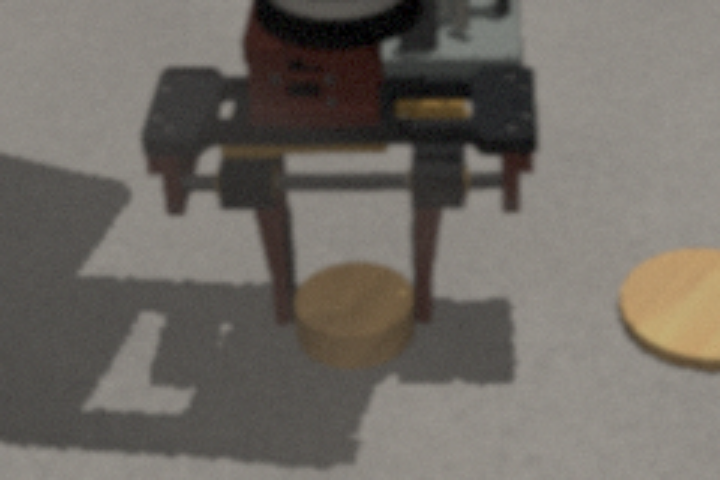

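Gripped across the diameter (gap 59.1 mm). Lift, carry, and check the disc's in-hand position.

```bash
python3 - <<'E'
from h import *
q=quat(np.radians(-5.3))
servo_line([0.4491,-0.068,0.14],rate=0.2); print("gap",current_finger_gap())
move_ptp([0.5012,0.2184,0.15],q); sleep(0.1)
p0=current_position(); c,P=allpts(); cv2.imwrite("pics/hold_w.png",c["image"])
p=current_position()
m=(np.hypot(*(P[:,:2]-p[:2]).T)<.036)&(abs(P[:,2]-(p[2]+.0385))<.005)
Q=P[m]; cc,r=cv2.minEnclosingCircle(Q[:,:2].astype(np.float32)); print("tcp",p,"disc",cc,r,Q.mean(0),"n",len(Q))
A=np.c_[Q[:,:2],np.ones(len(Q))]; print("tilt",np.linalg.lstsq(A,Q[:,2],rcond=None)[0])
c=capture("side"); cv2.imwrite("pics/hold_s.png",cv2.resize(c["image"][80:260,170:370],None,fx=3,fy=3)); print(current_finger_gap(),current_clock())
E
```

```text
gap 0.0592408088353991
tcp [0.50126664 0.21693795 0.14985757] disc (0.5016453862190247, 0.22091621160507202) 0.03489825874567032 [0.5009799  0.21847104 0.18793944] n 13162
tilt [-0.00213236 -0.00665764  0.19046222]
0.059314412169271524 21.7083
```

View pics/hold_w.png

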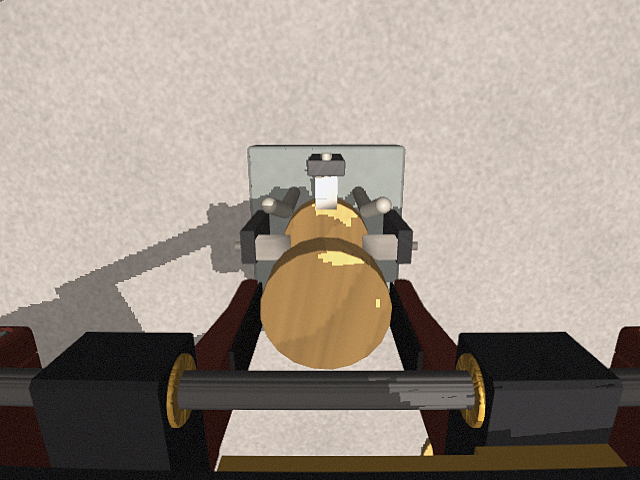

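View pics/hold_s.png

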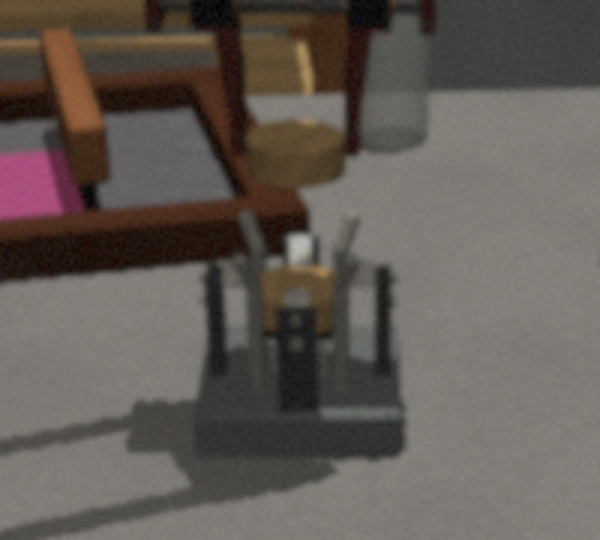

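Disc is held level, centred at image (326,303). One tighter centre fit before lowering.

```bash
python3 - <<'E'
from h import *
p=current_position(); c,P=allpts()
s=silhouettes("wrist","blank"); print([(x["conf"],x["xy"]) for x in s])
m=(np.hypot(*(P[:,:2]-[.5012,.2184]).T)<.045)&(abs(P[:,2]-.188)<.005)
z=np.median(P[m,2]); Q=P[m&(abs(P[:,2]-z)<.0016)]
o=np.array([.45,.17]); im=np.zeros((200,200),np.uint8); ij=((Q[:,:2]-o)*2000).astype(int); im[ij[:,1],ij[:,0]]=255
im=cv2.morphologyEx(cv2.morphologyEx(im,cv2.MORPH_CLOSE,np.ones((5,5))),cv2.MORPH_OPEN,cv2.getStructuringElement(cv2.MORPH_ELLIPSE,(41,41)))
v,u=np.nonzero(im); cc,r=cv2.minEnclosingCircle(np.c_[u,v].astype(np.float32))
print("tcp",p,"z",z,"circ",np.array(cc)/2000+o,r/2000,"mean",np.array([u.mean(),v.mean()])/2000+o,"area r",np.sqrt(len(u)/np.pi)/2000)
# magazine base in the same picture is partly hidden: its +y edge
b=P[(abs(P[:,2]-.03)<.003)&(np.hypot(*(P[:,:2]-[.5012,.2184]).T)<.11)]
a=np.radians(-5.27); d=(b[:,:2]-[.5012,.2184])@np.array([[np.cos(a),-np.sin(a)],[np.sin(a),np.cos(a)]])
print("mag-frame extents",np.percentile(d,[.3,99.7],axis=0)); print(current_clock())
E
```

```text
[(0.86, [324.4, 305.7])]
tcp [0.50137232 0.2170712  0.14995592] z 0.1881836777910279 circ [0.50065149 0.2166384 ] 0.030326284408569337 mean [0.500721   0.21636496] area r 0.029780713899763833
mag-frame extents [[-0.06359327 -0.05581275]
 [ 0.06343308  0.06357525]]
21.8083
```

The disc sits 1.8 mm toward −y and 0.5 mm toward −x of the magazine axis in the same picture. Correct for that, then lower with a contact guard.

```bash
python3 - <<'E'
from h import *
x,y=.5016,.2201
servo_line([x,y,0.115],rate=0.08); print(current_position())
f0=current_force()
print(servo_line([x,y,0.0817],rate=0.04,contact_N=4),current_position(),current_force()-f0,current_finger_gap(),current_clock())
for n in ["wrist","side"]:
    c=capture(n); i=c["image"]
    cv2.imwrite(f"pics/set_{n}.png",cv2.resize(i[80:260,170:370],None,fx=3,fy=3) if n=="side" else i)
E
```

```text
[0.50152977 0.22011969 0.1148116 ]
False [0.50169066 0.22010225 0.08182495] [-1.52296168 -0.17082945  1.46195823] 0.05928199672158206 23.3833
```

View pics/set_wrist.png

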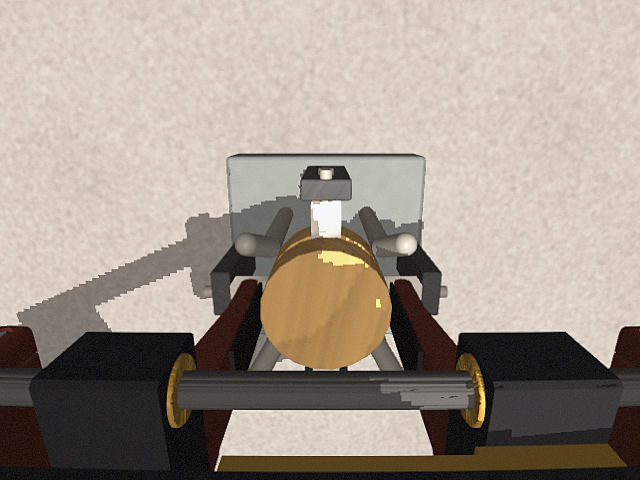

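View pics/set_side.png

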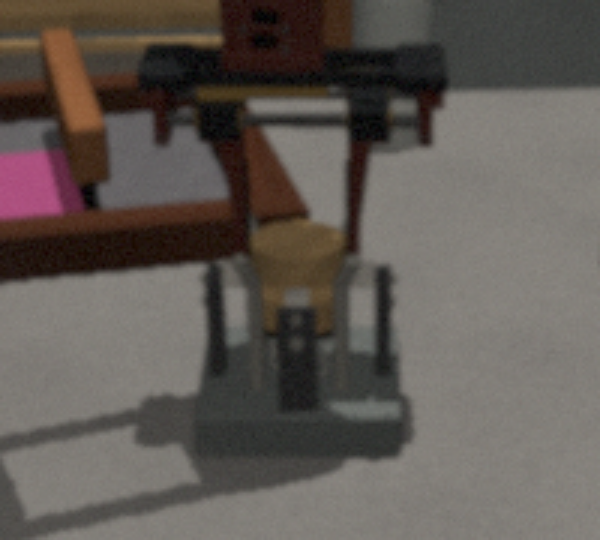

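Here the readback follows the command (0.2201), unlike the earlier ptp pose, so the disc may be about 1 mm too far in +y. Check, then recentre if needed.

```bash
cat >> h.py <<'E'
def disctop(P,z0):
    m=(np.hypot(*(P[:,:2]-[.5012,.2184]).T)<.045)&(abs(P[:,2]-z0)<.006)
    z=np.median(P[m,2]); Q=P[m&(abs(P[:,2]-z)<.0016)]
    o=np.array([.45,.17]); im=np.zeros((200,200),np.uint8); ij=((Q[:,:2]-o)*2000).astype(int); im[ij[:,1],ij[:,0]]=255
    im=cv2.morphologyEx(cv2.morphologyEx(im,cv2.MORPH_CLOSE,np.ones((5,5))),cv2.MORPH_OPEN,cv2.getStructuringElement(cv2.MORPH_ELLIPSE,(41,41)))
    v,u=np.nonzero(im); cc,r=cv2.minEnclosingCircle(np.c_[u,v].astype(np.float32))
    A=np.c_[Q[:,:2],np.ones(len(Q))]
    return dict(z=z,c=np.array(cc)/2000+o,r=r/2000,mean=np.array([u.mean(),v.mean()])/2000+o,tilt=np.linalg.lstsq(A,Q[:,2],rcond=None)[0][:2])
E
python3 - <<'E'
from h import *
c,P=allpts(); print(current_position()); print(disctop(P,.1195))
b=P[(abs(P[:,2]-.03)<.003)&(np.hypot(*(P[:,:2]-[.5012,.2184]).T)<.11)]
a=np.radians(-5.27); d=(b[:,:2]-[.5012,.2184])@np.array([[np.cos(a),-np.sin(a)],[np.sin(a),np.cos(a)]])
print("mag-frame extents",np.percentile(d,[.3,99.7],axis=0)); print(current_clock())
E
```

```text
[0.50176811 0.22015496 0.08195966]
{'z': np.float64(0.12011421016282896), 'c': array([0.50103931, 0.21973795]), 'r': 0.030336832046508787, 'mean': array([0.50103881, 0.21949399]), 'tilt': array([ 0.00015917, -0.00079555])}
mag-frame extents [[-0.06338331 -0.05932809]
 [ 0.0633386   0.0635104 ]]
23.5333
```

```bash
python3 - <<'E'
from h import *
x,y=.5017,.2189
print(servo_line([x,y,0.0813],rate=0.03,contact_N=5),current_position(),current_force())
move_gripper(0.088); print(current_finger_gap())
servo_line([x,y,0.14],rate=0.2)
c,P=allpts(); cv2.imwrite("pics/rel_w.png",c["image"]); print(disctop(P,.1195),current_position(),current_clock())
c=capture("side"); cv2.imwrite("pics/rel_s.png",cv2.resize(c["image"][80:260,170:370],None,fx=3,fy=3))
E
```

```text
False [0.50174157 0.21890682 0.08136874] [ 0.63062586 -0.19624381 -0.02691853]
0.08788713699303297
{'z': np.float64(0.11888987473237093), 'c': array([0.50102546, 0.218435  ]), 'r': 0.029671031951904295, 'mean': array([0.50097014, 0.218523  ]), 'tilt': array([ 0.00269876, -0.00431374])} [0.50118839 0.21874246 0.13945461] 24.9083
```

View pics/rel_w.png

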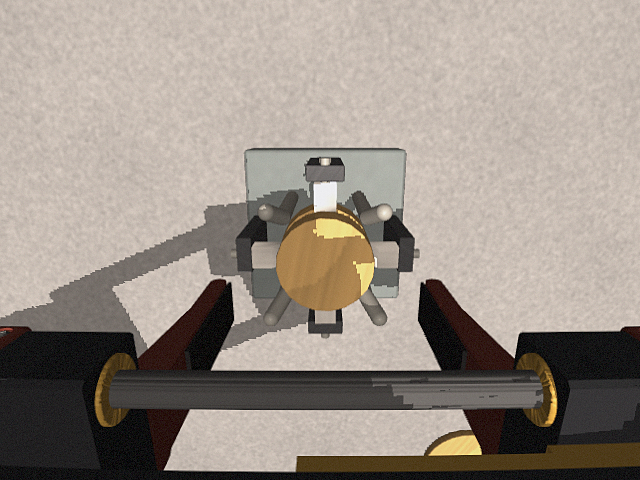

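View pics/rel_s.png

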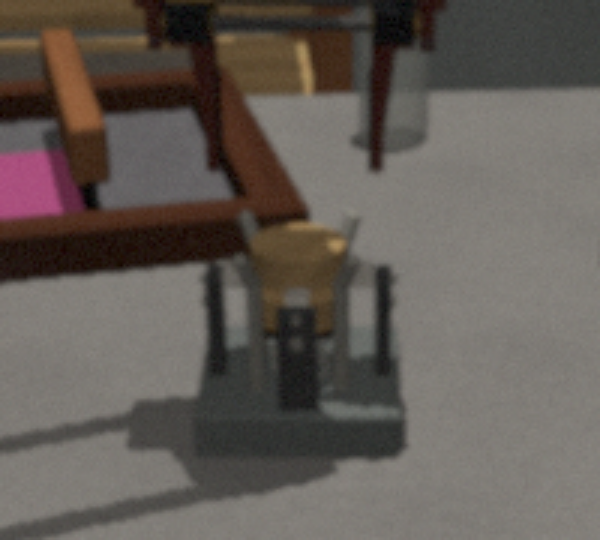

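The blank sits level in the mouth (wrist pixel (325,262)), top at 0.119, centred on the axis within 0.3 mm. Now shut the fingers and press.

```bash
python3 - <<'E'
from h import *
x,y=.5016,.2186
move_gripper(0.0); print(current_finger_gap())
servo_line([x,y,0.097],rate=0.1); sleep(.1); f0=current_force(); print(current_position(),f0)
r=servo_line([x,y,0.056],rate=0.04,contact_N=20); print(r,current_position(),current_force()-f0); sleep(.15)
print(current_position(),current_force()-f0,current_clock())
c=capture("side"); cv2.imwrite("pics/pr_s.png",cv2.resize(c["image"][80:260,170:370],None,fx=3,fy=3))
c,P=allpts(); cv2.imwrite("pics/pr_w.png",c["image"])
for z in (.085,.09,.1): 
    m=(np.hypot(*(P[:,:2]-[.5012,.2184]).T)<.025)&(P[:,2]<.11); 
print(np.percentile(P[m,2],[2,10,30,50,70]))
E
```

```text
0.0007357831673602574
[0.50222015 0.21880524 0.09763776] [ 1.03947401 -0.64906462  0.33327599]
False [0.50189835 0.21866736 0.05620437] [-0.03577415  1.04564719  3.82973502]
[0.50187452 0.21868068 0.05628228] [1.39527946 1.09969984 3.39024073] 28.3083
[0.08348325 0.08396911 0.08444893 0.0848105  0.08530362]
```

View pics/pr_s.png

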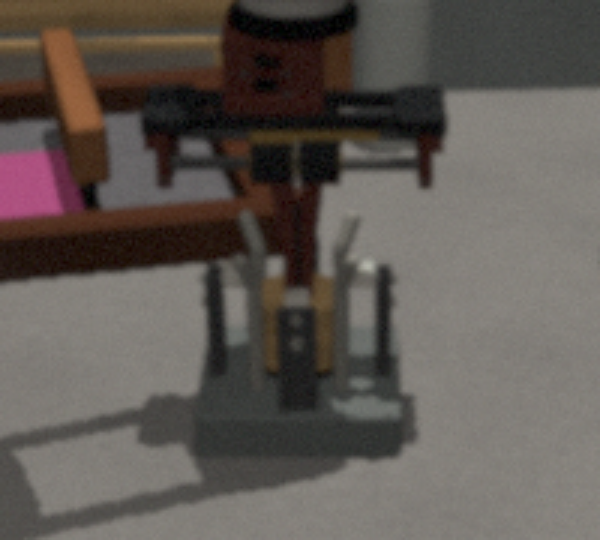

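View pics/pr_w.png

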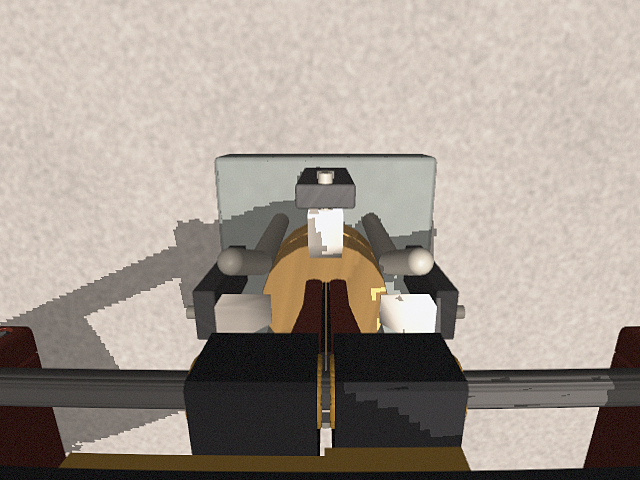

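Blank top measures about 0.0845 (13 mm down), and three visible catches are out over it. A bit deeper for certainty, guarded, then up and check.

```bash
python3 - <<'E'
from h import *
x,y=.5016,.2186
r=servo_line([x,y,0.0547],rate=0.02,contact_N=12); sleep(.1); print(r,current_position(),current_force())
servo_line([x,y,0.072],rate=0.06); servo_line([x,y,0.19],rate=0.2); sleep(.1)
c,P=allpts(); cv2.imwrite("pics/fin_w.png",cv2.resize(c["image"][110:310,210:450],None,fx=3,fy=3))
m=(np.hypot(*(P[:,:2]-[.5012,.2184]).T)<.024)&(P[:,2]<.13)
Q=P[m]; print(np.percentile(Q[:,2],[2,25,50,75,98]),np.linalg.lstsq(np.c_[Q[:,:2]-[.5012,.2184],np.ones(len(Q))],Q[:,2],rcond=None)[0])
c=capture("side"); cv2.imwrite("pics/fin_s.png",cv2.resize(c["image"][80:260,170:370],None,fx=3,fy=3)); print(current_force(),current_clock())
E
```

```text
False [0.5015148  0.21856212 0.05465169] [1.31248759 0.91126001 3.03256678]
[0.08857772 0.08948832 0.08993874 0.09041157 0.09132896] [0.00277198 0.00016404 0.08994307]
[-0.24773124  0.89016127  0.63488548] 30.1417
```

View pics/fin_w.png

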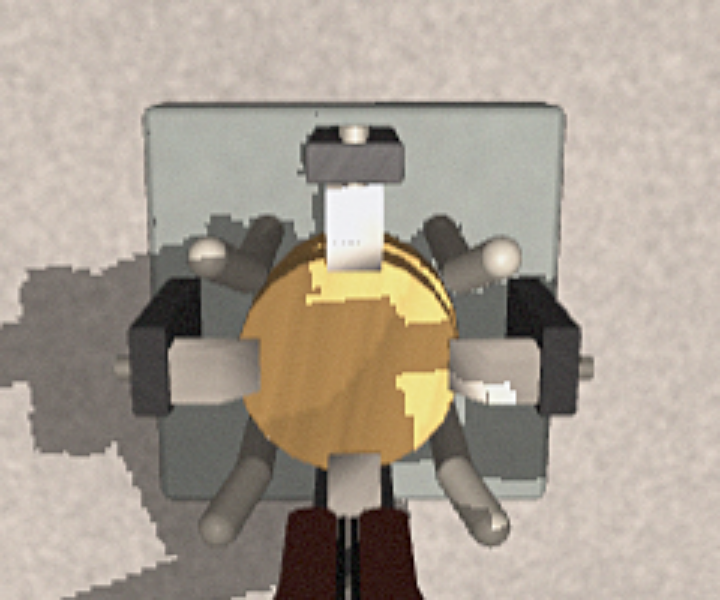

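View pics/fin_s.png

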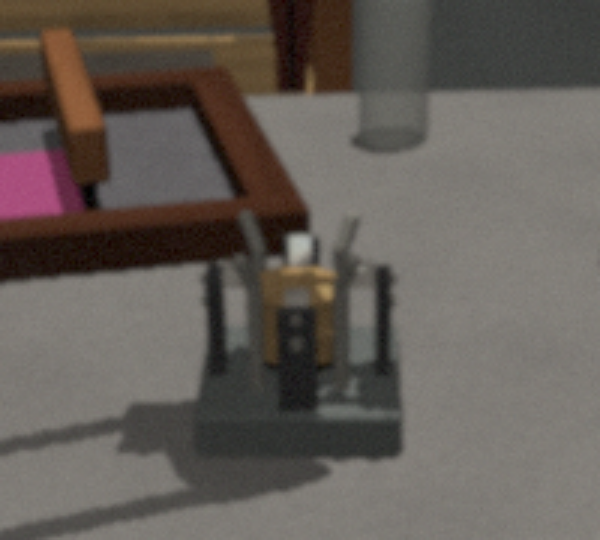

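All four catches overlap the blank at crop pixels (353,265), (255,365), (455,370) and (353,460). Its top is level at 0.0899, against 0.0900 expected, and the arm is clear. Handing in.

```bash
python3 -c "
from bench import *
close_job()"
```

```text
the job is handed in; nothing more can be done
```

The loose round blank is loaded in the magazine and held flat under all four catches. I handed the job in at about 30.1 s of the 40 s allowed.

**What I did:** I picked the 60 mm round blank across its diameter and set it level in the mouth. I then pressed it down with shut fingers, about 3–4 N at the wrist, until its top was about 13–14.5 mm below the mouth, and backed off clear. That is below the 5–10 N you gave for the push, but the travel and the snapped catches agree.

**Last checks:**
- The blank's top is at 90.0 mm, matching the 90.0 mm expected under the catches, with a tilt under 0.3%.
- The wrist picture shows all four catches over the blank.
- The side picture shows two blanks stacked.
- The fingers were about 130 mm above the blank when I handed in.

**What failed or disagreed:**
- **First grasp:** It closed on nothing, without touching the blank. Depth from the wrist and side cameras showed the real fingertips about 27.5 mm short of the reported TCP. I allowed for that from then on.
- **Centring:** After the joint-space move over the magazine, the TCP read about 1.4 mm off what I commanded. My first correction therefore overshot, so I re-measured and recentred the blank before letting go.

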